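# Assemble the bottle drying rack

## Task

Put the bottle drying rack back together: lay the loose drip grid flat and square inside the rim of the rack base, then take the lifting stem from its stand and push its rod down through the grid's hub into the base until the collar sits on the hub. Leave the milk bottle, the formula tin and the cup where they are.

Things in the scene. Friction and masses are not known exactly. Their poses are not given: they have to be found in the camera images.
- rack_base: Grey tray 140 x 180 mm (x, y), fixed. Origin: centre of its underside. Its flat top is 24 mm above the counter; around it a rim encloses 123.5 x 163.5 mm (the grid has 1.75 mm play each side), rises to 31 mm above the counter, then flares out to 139 x 179 mm at 40 mm as a lead-in. A vertical 18 mm hole goes right through the middle. Long side along y.
- base_hole (a point): Centre of the mouth of the base's hole, 24 mm above the counter.
- drip_grid: Pale grey plastic plate 120 x 160 x 8 mm (x, y, z), 0.25 kg, loose. Origin: centre of its underside. A square hub 36 x 36 mm, sides along x and y, rises in the middle from 8 to 48 mm: grip it there. An 18 mm hole runs down through hub and plate. Four 8 mm prongs rise to 53 mm at x +-46, y +-64. Fits the base also half a turn round; seated, its underside is 24 mm up.
- hub_top (a point): Centre of the mouth of the hole in the top of the grid's hub, 48 mm above the grid's underside.
- stem: Loose stem, 0.14 kg, upright in its stand. Origin: bottom end of the rod, z up the rod. Steel rod 14 mm thick, foot tapered to 7 mm over 5 mm; black collar 38 mm wide from 70 to 78 mm; neck; at the top (103 to 125 mm) a T-handle bar 74 mm along x, 20 mm along y: grip across the 20 mm. Collar down on the seated grid's hub, the rod end is 2 mm above the counter.
- stem_bar (a point): Middle of the stem's T-handle bar, 114 mm above the rod's end.
- stem_stand: Grey stand fixed to the counter: block 56 x 56 x 75 mm, foot 88 mm square and 6 mm high, a 20 mm hole down it. Origin: centre of its underside. The stem's collar rests on its top, the rod's end hangs 5 mm above the counter: lift the stem 75 mm or more to clear.
- milk_bottle: Bystander: clear bottle 58 mm wide, 130 mm tall. Origin: centre of its underside.
- formula_tin: Bystander: metal tin 90 mm wide, 110 mm tall. Origin: centre of its underside.
- cup: Bystander: blue cup 72 mm wide, 75 mm tall. Origin: centre of its underside.
Things that resemble listed ones, but are neither listed nor needed, are in the scene too. There is more than one size of the stem; the job needs the largest.

How it is judged:
On the way, in this order (a step that is already met when the one before it is completed fails the run):
1. the drip grid lies flat and square inside the rim of the base (horizontal distance between drip_grid and rack_base below 0.004 m and z of drip_grid in the frame of rack_base between 0.0215 and 0.0265 m and angle between the x axis of drip_grid and the x axis of rack_base, either way round below 0.05 rad and angle between drip_grid's own z axis and vertical below 0.04 rad), for 0.2 s.
2. the stem's rod is through the grid's hub and down in the base, collar on the hub (all of step 1 and horizontal distance between stem and base_hole below 0.0045 m and z of stem in the frame of rack_base below 0.006 m and angle between stem's own z axis and vertical below 0.08 rad), for 0.2 s.
At the end, for the whole second after the job is handed in: Drip grid inside the base rim: centre within 4 mm of the base's, square within 0.05 rad, level within 0.04 rad, underside within 2.5 mm of the base top. Stem upright (0.08 rad) in the base hole: rod end within 4.5 mm of its axis, at most 6 mm above the counter. Both at rest (all of step 2 and linear speed of each of drip_grid, stem below 0.02 m/s); the robot touches nothing.
It fails at once if the milk bottle is moved more than 30 mm or tipped over (distance of milk_bottle from where it was at the start of the episode above 0.03 m or angle between milk_bottle's own z axis and vertical above 0.5 rad).
It fails at once if the formula tin is moved more than 30 mm or tipped over (distance of formula_tin from where it was at the start of the episode above 0.03 m or angle between formula_tin's own z axis and vertical above 0.5 rad).
It fails at once if the cup is moved more than 30 mm or tipped over (distance of cup from where it was at the start of the episode above 0.03 m or angle between cup's own z axis and vertical above 0.5 rad).
It also fails if it takes over 56 s, if anything falls off the work surface, if the arm or the gripper's body presses on something with over 40 N, if the wrist force passes 120 N, or if a joint passes its speed limit or range.

## Robot

A 6-joint arm with a two-finger parallel gripper is mounted at the origin on the work surface. World frame = base frame: x ahead of the robot, y to its left, z up, the work surface at z = 0. Lengths are in m, angles in rad, forces in N, time in s.
With the tool pointing down it reaches from about 0.4 to 0.825 m from the base axis. Payload 7 kg.
Tool frame: the origin (TCP) lies at the centre of the arm's flange, where the gripper is bolted on; the fingertips stand 173 mm ahead of it and the grasp point (between the pads) lies 155 mm ahead of it; z points along the fingers, y is the direction in which the jaws open and shut (so a half turn about z gives the same grasp; the last joint's range is limited). The gripper opens to 85 mm and grips with 20 to 120 N. Pads are 22 mm wide; open, the fingers measure 114 mm over their backs; the gripper's body (76 mm by 85 mm) begins 54 mm behind the grasp point. The pads swing forward as they close: fully open they stand 13 mm farther back than shut.
Start: joints at [-0.851, 0.359, 0.012, 0, -1.224, -0.288], TCP at [0.282, -0.613, 0.405] pointing down, gripper open.
Joint ranges: [-3.07, 3.07], [-1.43, 2.12], [-1.02, 1.25], [-3.03, 1.67], [-3.05, -0], [-3.03, 3.03]. Speed limits (rad/s): [2.39, 2.39, 3.01, 3.14, 3.14, 3.14].

## Interface

Orientations are given as a unit quaternion [w, x, y, z].
In Python, from workcell import get_obs, capture, close_job, find_in gives the robot as it stands. The module is installed in compiled form; this text tells all that it offers.
- The arm moves only by the shell command python3 -m jog 'ROWS' [FORCE]. ROWS is JSON, a list that holds one entry, the list of rows, each a list of 7 numbers: the finger opening in m, from 0 to 0.0854, then the shift along the world's x, y, z in m, then the turn, a rotation vector about the world's x, y, z in degrees. A call has exactly 10 rows; each row shifts and turns the commanded pose from where the row before left it; what a row does not reach is not made up. A row lasts 1/12 s, in which the tool goes at most 41.7 mm and 7.16 degrees, less where a joint would pass 70% of its speed; a pose out of reach is approached as far as the arm can. A call with a gripper value outside its range is refused whole. The fingers move at their own pace and stop on an object; FORCE is the grip in N (left out, the last holds). Time passes only in rows, so rows that do not move let the fingers close, or fill a call up. It gives the time, the measured TCP pose, the force and the opening at its end, in the units of the state.
- get_obs(): the state, without advancing time (a new reading comes with each control period).
- capture(name): name is "scene" or "top" or "wrist"; returns a dict with "image" (400x640x3 uint8, red, green, blue), "z_map" (400x640 float32, m along the optical axis (not along the pixel's ray), 0 where there is no reading), "intrinsics" (3x3 intrinsics, pixels), "dist" ([k1, k2, p1, p2, k3] as OpenCV has them; the pictures are not rectified), "world_from_camera" (4x4, takes a point from camera to world coordinates). Camera axes: x right, y up, looking along -z (the intrinsics and any distortion apply to the point x, -y, -z); pixel columns grow to the right and rows downward; lengths in m; the calibration is good to about 2 mm. A picture is of the moment at which its call begins.
- close_job(): hands the job in, once; it reports no verdict.
Trained networks look in a picture, given as the dict that the camera call returned (one of the last four; its "shot" number tells which), for a name from the list of things; names that differ only in an ending like _2 or _b are one class to them, and where a whole thing is asked for, a point or a joint stands for the part that bears it (a point fixed in the world has none). Each returns a list of dicts, best first, with "conf" (0 to 1); they miss things now and then, are a little off and sometimes report something else, mostly with a low value. They report only what shows in the picture. A call takes as long as a camera call. They do not tell look-alikes from the thing itself.
- find_in(name, picture): "extent" ([left, top, width, height] in pixels, round what is visible of it).
The state is a dict: "t": time; "joint_pos": joint angles; "joint_vel": joint speeds; "joint_efforts": joint torques, N m; "eef_pos": TCP position; "tcp_rot": TCP orientation; "contact_force": force on the tool from outside, world axes, zero at the start; "ft_torque": the same for the moment, N m; "gripper_width": finger opening in m.
Only numpy, scipy, OpenCV 4.12 (cv2) and the standard library are available. Lean on these libraries where they do the work, as an engineer would, in place of code of your own. Each camera call takes 0.05 s, during which the arm holds its last target. There are 200 camera calls.

## Working session

There is one attempt and no reset: what is moved stays moved. The work goes in short steps, Python scripts to look and compute and a shell command to move; the robot and the scene stay as the last step left them, time stands still between calls to the robot, and variables do not carry over. Pictures are saved under pics/ and viewed, about 8 in all and at most 12, crops included, and the job is handed in when it is done.

```bash
mkdir -p pics; cat > h.py <<'E'
import numpy as np, cv2
from workcell import get_obs, capture, close_job, find_in
def world(p):
    """per-pixel world points (400x640x3), nan where no depth"""
    K=np.array(p["intrinsics"],float); d=np.array(p["dist"],float); T=np.array(p["world_from_camera"])
    z=p["z_map"]; h,w=z.shape
    u,v=np.meshgrid(np.arange(w),np.arange(h))
    n=cv2.undistortPoints(np.stack([u,v],-1).reshape(-1,1,2).astype(float),K,d).reshape(h,w,2)
    c=np.stack([n[...,0]*z,-n[...,1]*z,-z,np.ones_like(z)],-1)
    W=(c@T.T)[...,:3]; W[z<=0]=np.nan
    return W
def save(p,name,box=None,s=1):
    im=p["image"]
    if box: l,t,r,b=box; im=im[t:b,l:r]
    im=cv2.resize(im,None,fx=s,fy=s,interpolation=cv2.INTER_CUBIC)
    cv2.imwrite("pics/"+name,im[...,::-1])
E
python3 - <<'E'
from h import *
for n in("top","scene"):
    p=capture(n); save(p,n+"0.png"); np.savez(n+"0.npz",W=world(p),im=p["image"])
    for o in("rack_base","drip_grid","stem","stem_stand","stem_bar","milk_bottle","formula_tin","cup"):
        print(n,o,[(np.round(f["extent"]).astype(int).tolist(),round(f["conf"],2)) for f in find_in(o,p)])
print(get_obs())
E
```

```text
top rack_base [([265, 197, 83, 72], 0.97)]
top drip_grid [([142, 214, 81, 68], 0.74)]
top stem [([415, 212, 20, 34], 0.81), ([460, 216, 19, 23], 0.75), ([406, 267, 19, 25], 0.7)]
top stem_stand [([397, 210, 41, 40], 0.77), ([415, 215, 24, 28], 0.3)]
top stem_bar [([456, 218, 22, 21], 0.7), ([417, 211, 17, 34], 0.55), ([408, 267, 12, 26], 0.47)]
top milk_bottle [([207, 119, 24, 26], 0.8)]
top formula_tin [([377, 105, 39, 42], 0.61), ([397, 209, 39, 39], 0.31)]
top cup [([303, 108, 25, 28], 0.65)]
scene rack_base [([267, 150, 80, 70], 0.59)]
scene drip_grid [([363, 112, 59, 47], 0.58)]
scene stem [([159, 229, 13, 31], 0.71), ([196, 199, 20, 32], 0.58), ([191, 170, 14, 30], 0.45), ([362, 111, 60, 46], 0.31)]
scene stem_stand [([191, 213, 41, 44], 0.58)]
scene stem_bar [([193, 199, 25, 28], 0.8), ([159, 229, 15, 30], 0.72), ([193, 170, 11, 28], 0.72)]
scene milk_bottle [([410, 195, 29, 39], 0.81)]
scene formula_tin [([260, 276, 38, 52], 0.85)]
scene cup [([337, 246, 30, 38], 0.76)]
{'t': 0.9, 'joint_pos': array([-8.50907644e-01,  3.58555659e-01,  1.18911617e-02,  1.46784753e-05,
       -1.22406731e+00, -2.88094622e-01]), 'joint_vel': array([ 0.00018363, -0.00123952,  0.00026408,  0.00072118, -0.00106079,
        0.00087518]), 'joint_efforts': array([-3.05304752e-05, -5.82954919e+01,  2.93656701e+01,  6.94173530e+00,
       -6.33131258e-04,  2.23879658e-05]), 'eef_pos': array([ 0.28245387, -0.61303402,  0.40472973]), 'tcp_rot': array([ 9.53533328e-06, -2.14226156e-01,  9.76784087e-01, -3.15831481e-05]), 'contact_force': array([-0.5060528 , -0.7407346 , -0.22533214]), 'ft_torque': array([0.00423633, 0.05156633, 0.07269729]), 'gripper_width': 0.08499912066311067}
```

View pics/top0.png

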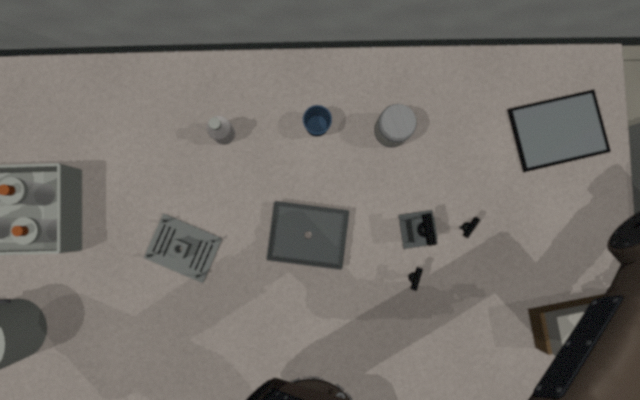

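View pics/scene0.png

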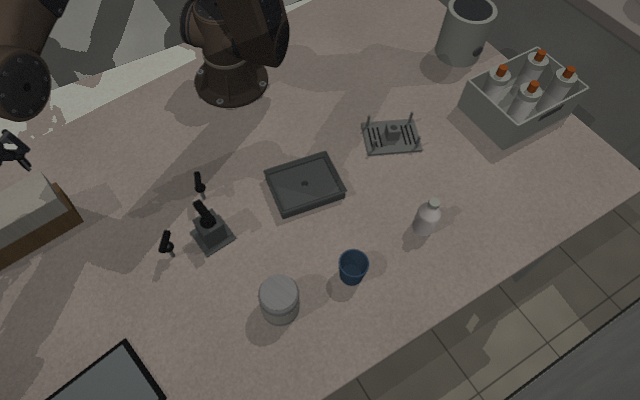

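The top view shows the grid at (183,246), the base at (308,235), the bottle at (220,128), the cup at (317,120) and the tin at (397,124). There are three stem candidates: (427,229) in the block stand, (469,228) and (415,278), both smaller. I'll measure them from depth and take one close crop.

```bash
python3 - <<'E'
from h import *
d=np.load("top0.npz"); W=d["W"]; im=d["im"]
def region(l,t,w,h,z0,z1,name):
    S=W[t:t+h,l:l+w].reshape(-1,3); S=S[(S[:,2]>z0)&(S[:,2]<z1)]
    if len(S)<5: print(name,len(S)); return
    r=cv2.minAreaRect((S[:,:2]*1000).astype(np.float32))
    print(name,len(S),"mean",S.mean(0).round(4),"rect c",np.round(r[0],1),"size",np.round(r[1],1),"ang",round(r[2],1),"zmax",S[:,2].max().round(3), "zmed",np.median(S[:,2]).round(3))
region(120,290,15,15,-.1,.1,"table")
region(255,190,105,90,.015,.06,"base all"); region(255,190,105,90,.033,.06,"rim"); region(255,190,105,90,.018,.029,"base floor")
region(135,205,95,85,.004,.02,"grid plate"); region(170,235,25,25,.038,.06,"grid hub"); region(135,205,95,85,.045,.1,"prongs")
region(395,205,50,50,.06,.09,"stand top"); region(405,205,45,50,.094,.16,"stem A bar"); region(395,205,50,50,.002,.015,"stand foot")
region(455,210,30,35,.05,.16,"stem B"); region(398,260,35,36,.05,.16,"stem C")
for n,b in dict(bottle=(200,110,40,40),cup=(298,100,40,40),tin=(372,98,50,55)).items(): region(*b,.03,.2,n)
p=capture("top"); a=cv2.resize(p["image"][195:305,130:235],None,fx=3.6,fy=3.6,interpolation=2); b=cv2.resize(p["image"][195:305,390:495],None,fx=3.6,fy=3.6,interpolation=2)
cv2.imwrite("pics/crop1.png",np.hstack([a,b])[...,::-1])
E
```

```text
table 225 mean [ 0.3289  0.4445 -0.001 ] rect c [329. 444.] size [38.1 35.6] ang 88.5 zmax 0.005 zmed -0.001
base all 4590 mean [ 0.47   -0.007   0.0263] rect c [470.4  -7.3] size [187.1 146.9] ang 81.1 zmax 0.047 zmed 0.024
rim 952 mean [ 0.4694 -0.0069  0.0371] rect c [470.4  -7.2] size [187.  146.9] ang 81.1 zmax 0.047 zmed 0.037
base floor 3283 mean [ 0.47   -0.0069  0.023 ] rect c [471.   -6.6] size [169.4 129.7] ang 80.8 zmax 0.029 zmed 0.023
grid plate 2530 mean [0.4469 0.3027 0.0073] rect c [449.3 305.9] size [235.8 207.9] ang 88.4 zmax 0.02 zmed 0.007
grid hub 194 mean [0.4469 0.3029 0.0462] rect c [446.9 303.1] size [34.7 36.4] ang 64.2 zmax 0.053 zmed 0.046
prongs 187 mean [0.448  0.303  0.0481] rect c [446.8 303.1] size [133.   99.4] ang 65.2 zmax 0.054 zmed 0.048
stand top 343 mean [ 0.475  -0.2738  0.0752] rect c [ 476.3 -283.6] size [56.  57.5] ang 6.6 zmax 0.088 zmed 0.075
stem A bar 328 mean [ 0.4763 -0.282   0.1268] rect c [ 476.1 -283.4] size [74.  21.2] ang 7.8 zmax 0.134 zmed 0.128
stand foot 530 mean [ 0.4776 -0.2713  0.0048] rect c [ 475.4 -289.1] size [125.5 123.2] ang 88.2 zmax 0.014 zmed 0.004
stem B 224 mean [ 0.4785 -0.3906  0.0824] rect c [ 479.1 -390.8] size [21.7 54. ] ang 51.7 zmax 0.096 zmed 0.089
stem C 218 mean [ 0.3627 -0.2558  0.0826] rect c [ 362.9 -255.2] size [21.9 54.1] ang 72.6 zmax 0.097 zmed 0.089
bottle 565 mean [0.7242 0.1916 0.0912] rect c [730.1 197.2] size [55.8 56. ] ang 50.0 zmax 0.133 zmed 0.089
cup 364 mean [ 0.7536 -0.0375  0.0606] rect c [746.2 -37.1] size [69.3 70.1] ang 61.7 zmax 0.078 zmed 0.065
tin 1341 mean [ 0.7228 -0.2201  0.0998] rect c [ 728.  -224.5] size [88.9 87.4] ang 50.0 zmax 0.115 zmed 0.108
```

View pics/crop1.png

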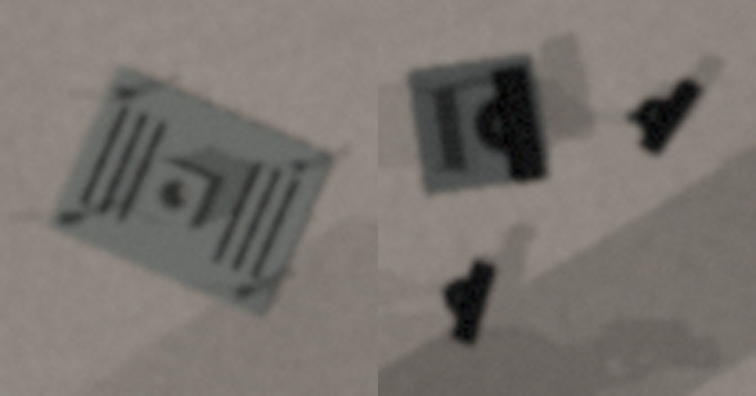

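The stem in the stand is the one: its bar measures 74 mm and its top is at about 130 mm, while the other two have 54 mm bars. The numbers fit the listed sizes:

| Thing | Centre (x, y) | Orientation |
|---|---|---|
| Grid | (0.447, 0.303) | x axis −24.8° |
| Base | (0.4705, −0.007) | x axis −8.9° |
| Stem | (0.476, −0.2835) | bar 7.8° |

Next I move above the grid.

```bash
python3 -m jog '[[[0.085,0.02,0.036,0,0,0,-2.4],[0.085,0.02,0.036,0,0,0,-2.4],[0.085,0.02,0.036,0,0,0,-2.4],[0.085,0.02,0.036,0,0,0,-2.4],[0.085,0.02,0.036,0,0,0,-2.4],[0.085,0.02,0.036,0,0,0,-2.4],[0.085,0.02,0.036,0,0,0,-2.4],[0.085,0.02,0.036,0,0,0,-2.4],[0.085,0.02,0.036,0,0,0,-2.4],[0.085,0.02,0.036,0,0,0,-2.4]]]' 40
python3 -m jog '[[[0.085,0,0.04,0,0,0,-2.5],[0.085,0,0.04,0,0,0,-2.5],[0.085,0,0.04,0,0,0,-2.5],[0.085,0,0.04,0,0,0,-2.5],[0.085,0,0.04,0,0,0,-2.5],[0.085,0,0.04,0,0,0,-2.5],[0.085,0,0.04,0,0,0,-2.5],[0.085,0,0.04,0,0,0,-2.5],[0.085,0,0.04,0,0,0,-2.5],[0.085,0,0.04,0,0,0,-2.5]]]'
python3 -m jog '[[[0.085,-0.005,0.026,-0.014,0,0,0],[0.085,-0.005,0.026,-0.014,0,0,0],[0.085,-0.005,0.026,-0.014,0,0,0],[0.085,-0.005,0.026,-0.014,0,0,0],[0.085,-0.005,0.026,-0.014,0,0,0],[0.085,-0.01,0.026,-0.014,0,0,0],[0.085,0,0,0,0,0,0],[0.085,0,0,0,0,0,0],[0.085,0,0,0,0,0,0],[0.085,0,0,0,0,0,0]]]'
cat > tool.py <<'E'
from h import *
def tool():
    o=get_obs(); w,x,y,z=o["tcp_rot"]
    ya=np.array([2*(x*y-w*z),1-2*(x*x+z*z)]); 
    print("t",round(o["t"],2),"tcp",o["eef_pos"].round(4),"tool-y yaw",np.degrees(np.arctan2(ya[1],ya[0])).round(2),"F",o["contact_force"].round(1),"w",round(o["gripper_width"],4),"zdir",[round(2*(x*z+w*y),3),round(2*(y*z-w*x),3)])
def rect(W,c,r,z0,z1,name):
    S=W.reshape(-1,3); S=S[(np.hypot(S[:,0]-c[0],S[:,1]-c[1])<r)&(S[:,2]>z0)&(S[:,2]<z1)]
    if len(S)<10: print(name,len(S)); return
    R=cv2.minAreaRect((S[:,:2]*1000).astype(np.float32))
    print(name,len(S),"c",np.round(R[0],1),"size",np.round(R[1],1),"ang",round(R[2],1),"zmed",np.median(S[:,2]).round(4))
E
python3 - <<'E'
from tool import *
tool(); p=capture("wrist"); W=world(p); save(p,"wrist1.png")
rect(W,(.447,.303),.035,.040,.056,"hub"); rect(W,(.447,.303),.12,.049,.06,"prongs"); rect(W,(.447,.303),.12,.004,.012,"plate")
E
```

```text
t: 1.78
eef_pos: [0.483, -0.2511, 0.4052]
tcp_rot: [0.0, -0.005, 1.0, -0.0]
contact_force: [1.0, -0.5, 0.1]
gripper_width: 0.085
t: 2.62
eef_pos: [0.4819, 0.1489, 0.4052]
tcp_rot: [0.0, 0.211, 0.977, 0.0]
contact_force: [1.0, -0.1, -0.2]
gripper_width: 0.0852
t: 3.45
eef_pos: [0.4477, 0.3025, 0.3213]
tcp_rot: [0.0, 0.21, 0.978, 0.0]
contact_force: [-0.2, -0.2, 0.8]
gripper_width: 0.0849
t 3.45 tcp [0.4477 0.3025 0.3213] tool-y yaw 65.72 F [-0.2 -0.2  0.8] w 0.0849 zdir [np.float64(0.001), np.float64(0.001)]
hub 1756 c [447.3 304.8] size [36.  36.7] ang 65.3 zmed 0.0469
prongs 336 c [447.1 304.7] size [135.5  99.9] ang 65.3 zmed 0.0516
plate 19856 c [447.7 304.6] size [161. 121.] ang 65.5 zmed 0.0071
```

View pics/wrist1.png

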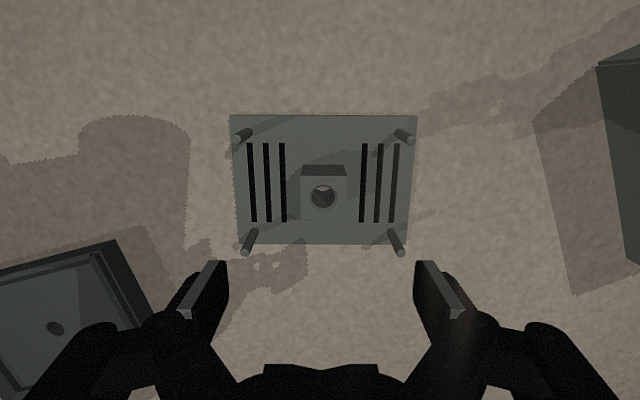

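The wrist view shows the grid at (323,180) with its hub hole at (323,196). It is the right part and lines up with the jaws. Descend and grip.

```bash
python3 -m jog '[[[0.085,0,0.002,-0.02,0,0,-0.4],[0.085,0,0,-0.025,0,0,0],[0.085,0,0,-0.025,0,0,0],[0.085,0,0,-0.025,0,0,0],[0.085,0,0,-0.02,0,0,0],[0.085,0,0,-0.012,0,0,0],[0.085,0,0,-0.007,0,0,0],[0.085,0,0,0,0,0,0],[0.03,0,0,0,0,0,0],[0.03,0,0,0,0,0,0]]]' 60
python3 -m jog '[[[0.03,0,0,0,0,0,0],[0.03,0,0,0,0,0,0],[0.03,0,0,0,0,0,0],[0.03,0,0,0,0,0,0],[0.03,0,0,0,0,0,0],[0.03,0,0,0,0,0,0],[0.03,0,0,0,0,0,0],[0.03,0,0,0.01,0,0,0],[0.03,0,0,0.02,0,0,0],[0.03,0,0,0.03,0,0,0]]]'
python3 -c "
from tool import *
tool()"
```

```text
t: 4.33
eef_pos: [0.448, 0.3052, 0.1879]
tcp_rot: [0.0, 0.214, 0.977, 0.001]
contact_force: [-0.0, 1.0, -0.3]
gripper_width: 0.0634
t: 5.17
eef_pos: [0.4466, 0.304, 0.2456]
tcp_rot: [-0.001, 0.214, 0.977, -0.002]
contact_force: [0.4, 0.5, -2.2]
gripper_width: 0.0354
t 5.17 tcp [0.4466 0.304  0.2456] tool-y yaw 65.31 F [ 0.4  0.5 -2.2] w 0.0354 zdir [np.float64(-0.004), np.float64(-0.004)]
```

Held. Carry it above the base, turning +15.8°.

```bash
python3 -m jog '[[[0.03,0,0,0.02,0,0,0],[0.03,0.002,-0.035,0.0,0,0,1.6],[0.03,0.003,-0.035,0.0,0,0,1.8],[0.03,0.003,-0.035,0,0,0,1.8],[0.03,0.003,-0.035,0,0,0,1.8],[0.03,0.003,-0.035,0,0,0,1.8],[0.03,0.003,-0.035,0,0,0,1.8],[0.03,0.003,-0.035,0,0,0,1.8],[0.03,0.003,-0.035,0,0,0,1.8],[0.03,0,-0.02,0,0,0,1.6]]]'
python3 -m jog '[[[0.03,0,-0.011,0,0,0,0],[0.03,0,0,0,0,0,0],[0.03,0,0,0,0,0,0],[0.03,0,0,0,0,0,0],[0.03,0,0,0,0,0,0],[0.03,0,0,0,0,0,0],[0.03,0,0,0,0,0,0],[0.03,0,0,0,0,0,0],[0.03,0,0,0,0,0,0],[0.03,0,0,0,0,0,0]]]'
python3 - <<'E'
from tool import *
tool(); c=(.47,-.006)
p=capture("wrist"); W=world(p); save(p,"wrist2.png")
for z0,z1,n in((.10,.112,"prongs"),(.055,.085,"plate"),(.026,.045,"rim"),(.1,.14,"hub")): rect(W,c,.14,z0,z1,"wrist "+n)
p=capture("top"); W=world(p); save(p,"top2.png",(220,160,400,300),4)
for z0,z1,n in((.055,.085,"plate"),(.026,.045,"rim")): rect(W,c,.14,z0,z1,"top "+n)
E
```

```text
t: 6.0
eef_pos: [0.4699, 0.0023, 0.2672]
tcp_rot: [-0.0, 0.077, 0.997, -0.0]
contact_force: [0.4, -0.0, -2.4]
gripper_width: 0.0349
t: 6.83
eef_pos: [0.4705, -0.0059, 0.2667]
tcp_rot: [-0.0, 0.077, 0.997, -0.0]
contact_force: [-0.2, -0.6, -3.1]
gripper_width: 0.0356
t 6.83 tcp [ 0.4705 -0.0059  0.2667] tool-y yaw 81.16 F [-0.2 -0.6 -3.1] w 0.0356 zdir [np.float64(-0.0), np.float64(-0.0)]
wrist prongs 2619 c [450.3  -3.4] size [132.3  60.1] ang 81.3 zmed 0.1066
wrist plate 2757 c [470.3  -6.4] size [161.4 120.9] ang 81.2 zmed 0.0847
wrist rim 6396 c [407.8   3.1] size [187.6  18.7] ang 81.3 zmed 0.0367
wrist hub 15631 c [454.8  -3.9] size [135.4  69.1] ang 81.3 zmed 0.1254
top plate 176 c [469.6  -6.8] size [160.4 120. ] ang 81.3 zmed 0.0836
top rim 666 c [470.2  -7.3] size [187.1 147.1] ang 81.1 zmed 0.0364
```

View pics/wrist2.png

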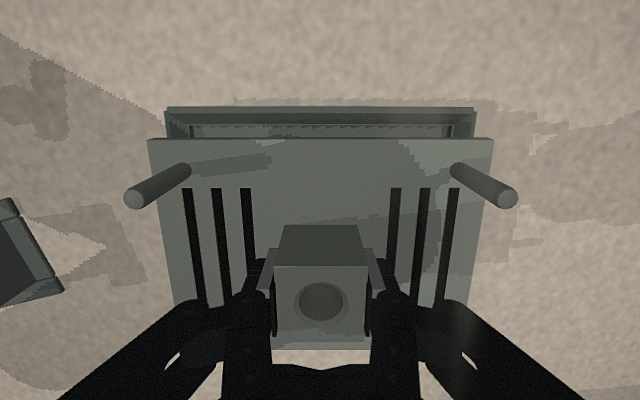

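Grid plate centre is (470.0, −6.6) against the rim's (470.3, −7.3), and both sit at 81.2°, so they are aligned. The underside is about 78 mm up. Lower it.

```bash
python3 -m jog '[[[0.03,0,-0.0005,-0.015,0,0,0],[0.03,0,0,-0.015,0,0,0],[0.03,0,0,-0.008,0,0,0],[0.03,0,0,-0.005,0,0,0],[0.03,0,0,-0.003,0,0,0],[0.03,0,0,-0.002,0,0,0],[0.03,0,0,-0.002,0,0,0],[0.03,0,0,-0.002,0,0,0],[0.03,0,0,0,0,0,0],[0.03,0,0,0,0,0,0]]]'
python3 -c "
from tool import *
tool()"
```

```text
t: 7.77
eef_pos: [0.4705, -0.0065, 0.2149]
tcp_rot: [0.0, 0.077, 0.997, 0.0]
contact_force: [0.2, -0.1, -2.1]
gripper_width: 0.0353
t 7.77 tcp [ 0.4705 -0.0065  0.2149] tool-y yaw 81.14 F [ 0.2 -0.1 -2.1] w 0.0353 zdir [np.float64(0.0), np.float64(0.0)]
```

```bash
python3 -m jog '[[[0.03,0,0,-0.001,0,0,0],[0.03,0,0,0,0,0,0],[0.03,0,0,-0.001,0,0,0],[0.03,0,0,0,0,0,0],[0.03,0,0,-0.001,0,0,0],[0.03,0,0,0,0,0,0],[0.03,0,0,0,0,0,0],[0.03,0,0,0,0,0,0],[0.03,0,0,0,0,0,0],[0.03,0,0,0,0,0,0]]]'
python3 -c "
from tool import *
tool()"
```

```text
t: 8.6
eef_pos: [0.4705, -0.0065, 0.2118]
tcp_rot: [0.0, 0.077, 0.997, 0.0]
contact_force: [-0.6, -0.7, 2.1]
gripper_width: 0.0355
t 8.6 tcp [ 0.4705 -0.0065  0.2118] tool-y yaw 81.14 F [-0.6 -0.7  2.1] w 0.0355 zdir [np.float64(0.0), np.float64(0.0)]
```

Contact (force changed from −2.1 to +2.1 N) at the seating height. Release, rise and check.

```bash
python3 -m jog '[[[0.06,0,0,0,0,0,0],[0.06,0,0,0,0,0,0],[0.075,0,0,0,0,0,0],[0.085,0,0,0,0,0,0],[0.085,0,0,0.01,0,0,0],[0.085,0,0,0.025,0,0,0],[0.085,0,0,0.035,0,0,0],[0.085,0,0,0.035,0,0,0],[0.085,0,0,0.03,0,0,0],[0.085,0,0,0,0,0,0]]]'
python3 - <<'E'
from tool import *
tool(); c=(.47,-.007)
p=capture("wrist"); W=world(p); save(p,"wrist3.png")
rect(W,c,.035,.066,.08,"hub"); rect(W,c,.12,.073,.08,"prongs"); rect(W,c,.14,.0365,.045,"rim")
p=capture("top"); W=world(p)
rect(W,c,.035,.066,.08,"t hub"); rect(W,c,.12,.071,.08,"t prongs"); rect(W,c,.12,.028,.034,"t plate"); rect(W,c,.14,.036,.045,"t rim")
S=W.reshape(-1,3);S=S[(np.hypot(S[:,0]-.47,S[:,1]+.007)<.075)&(S[:,2]>.027)&(S[:,2]<.037)]
A=np.c_[S[:,:2],np.ones(len(S))];print("plane tilt/z",np.linalg.lstsq(A,S[:,2],rcond=None)[0].round(4),np.median(S[:,2]))
rect(W,(.476,-.2835),.05,.115,.14,"t bar")
E
```

```text
t: 9.43
eef_pos: [0.4722, -0.0062, 0.3529]
tcp_rot: [0.005, 0.077, 0.997, 0.001]
contact_force: [1.9, 0.5, -0.6]
gripper_width: 0.0852
t 9.43 tcp [ 0.4722 -0.0062  0.3529] tool-y yaw 81.21 F [ 1.9  0.5 -0.6] w 0.0852 zdir [np.float64(0.01), np.float64(0.002)]
hub 1667 c [470.5  -6.8] size [36.  36.9] ang 81.2 zmed 0.0709
prongs 329 c [470.2  -6.7] size [135.6  99.4] ang 81.3 zmed 0.0756
rim 4519 c [470.6  -6.5] size [187.  146.5] ang 81.2 zmed 0.038
t hub 0
t prongs 10 c [517.3 -15. ] size [133.1   6.9] ang 79.1 zmed 0.0755
t plate 222 c [505.5 -32.7] size [219.8 113.7] ang 50.2 zmed 0.0315
t rim 264 c [470.4  -7.3] size [186.4 146.4] ang 81.0 zmed 0.0382
plane tilt/z [-1.1687  0.4036  0.6781] 0.034774488749838905
t bar 315 c [ 476.2 -283.2] size [73.8 20.8] ang 7.5 zmed 0.1282
```

View pics/wrist3.png

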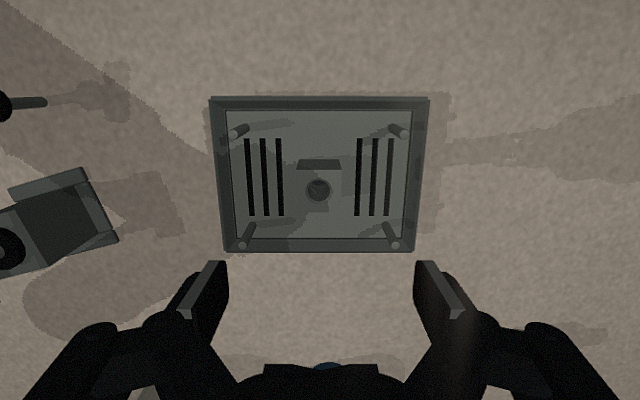

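The wrist view shows the grid seated inside the rim, with the hub hole at (319,189). Its centre is within 1 mm and it sits flat (hub at 71 mm, prongs at 75.6 mm). Now to the stem.

```bash
python3 -m jog '[[[0.085,0,-0.034,0,0,0,2],[0.085,0,-0.034,0,0,0,2],[0.085,0.001,-0.034,0,0,0,2],[0.085,0.001,-0.034,0,0,0,2],[0.085,0.001,-0.034,0,0,0,2],[0.085,0.001,-0.034,0,0,0,2],[0.085,0.001,-0.034,0,0,0,2],[0.085,0.0005,-0.039,0,0,0,2.4],[0.085,0,0,0,0,0,0],[0.085,0,0,0,0,0,0]]]' 
python3 - <<'E'
from tool import *
tool(); c=(.476,-.2835)
p=capture("wrist"); W=world(p); save(p,"wrist4.png")
rect(W,c,.05,.115,.14,"bar"); rect(W,c,.06,.068,.079,"stand")
E
```

```text
t: 10.37
eef_pos: [0.4752, -0.2854, 0.3446]
tcp_rot: [-0.002, -0.064, 0.998, 0.001]
contact_force: [-0.2, 0.6, -0.6]
gripper_width: 0.0846
t 10.37 tcp [ 0.4752 -0.2854  0.3446] tool-y yaw 97.31 F [-0.2  0.6 -0.6] w 0.0846 zdir [np.float64(-0.003), np.float64(0.001)]
bar 3542 c [ 476.  -283.3] size [73. 20.] ang 7.9 zmed 0.1287
stand 2408 c [ 476.6 -283.1] size [56.7 56.1] ang 6.5 zmed 0.074
```

View pics/wrist4.png

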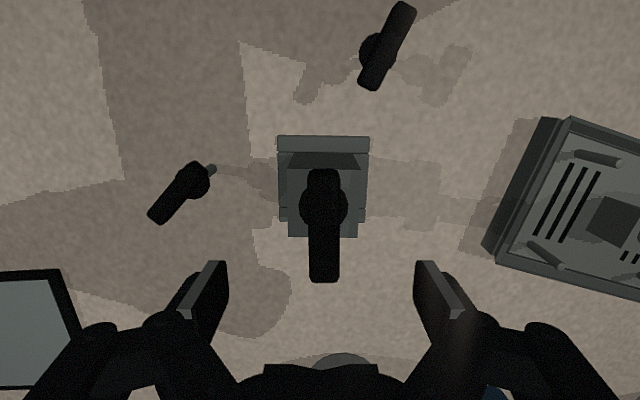

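The wrist view shows the large stem's bar at (323,225) in the stand, and the smaller ones at (180,192) and (388,45). Correct slightly, descend and grip.

```bash
python3 -m jog '[[[0.085,0.001,0.002,-0.01,0,0,0.6],[0.085,0,0,-0.015,0,0,0],[0.085,0,0,-0.015,0,0,0],[0.085,0,0,-0.015,0,0,0],[0.085,0,0,-0.01,0,0,0],[0.085,0,0,-0.005,0,0,0],[0.085,0,0,0,0,0,0],[0.06,0,0,0,0,0,0],[0.01,0,0,0,0,0,0],[0.01,0,0,0,0,0,0]]]' 60
python3 -m jog '[[[0.01,0,0,0,0,0,0],[0.01,0,0,0,0,0,0],[0.01,0,0,0,0,0,0],[0.01,0,0,0,0,0,0],[0.01,0,0,0,0,0,0],[0.01,0,0,0,0,0,0],[0.01,0,0,0,0,0,0],[0.01,0,0,0,0,0,0],[0.01,0,0,0,0,0,0],[0.01,0,0,0,0,0,0]]]'
python3 -c "
from tool import *
tool()"
```

```text
t: 11.25
eef_pos: [0.4773, -0.2815, 0.2775]
tcp_rot: [0.001, -0.071, 0.997, -0.0]
contact_force: [0.5, 0.3, 0.5]
gripper_width: 0.0514
t: 12.08
eef_pos: [0.4771, -0.2816, 0.2772]
tcp_rot: [0.0, -0.071, 0.997, -0.0]
contact_force: [-0.5, 1.0, 5.2]
gripper_width: 0.0188
t 12.08 tcp [ 0.4771 -0.2816  0.2772] tool-y yaw 98.15 F [-0.5  1.   5.2] w 0.0188 zdir [np.float64(0.001), np.float64(-0.0)]
```

```bash
python3 -m jog '[[[0.01,0,0,0.006,0,0,0],[0.01,0,0,0.012,0,0,0],[0.01,0,0,0.018,0,0,0],[0.01,0,0,0.018,0,0,0],[0.01,0,0,0.018,0,0,0],[0.01,0,0,0.018,0,0,0],[0.01,0,0,0.01,0,0,0],[0.01,0,0,0.005,0,0,0],[0.01,0,0,0,0,0,0],[0.01,0,0,0,0,0,0]]]'
python3 - <<'E'
from tool import *
tool()
p=capture("wrist"); W=world(p); save(p,"wrist5.png"); rect(W,(.4765,-.283),.05,.215,.245,"bar"); rect(W,(.4765,-.283),.03,.17,.19,"collar")
p=capture("scene"); W=world(p); save(p,"scene5.png",(120,120,280,280),3.5)
S=W.reshape(-1,3); S=S[(np.hypot(S[:,0]-.477,S[:,1]+.282)<.03)]
for a,b in((.085,.11),(.11,.13),(.13,.15),(.15,.17),(.17,.19),(.19,.21)):
    q=S[(S[:,2]>a)&(S[:,2]<b)]; print(a,len(q),np.median(q,0).round(4) if len(q) else '',q.min(0).round(4) if len(q) else '',q.max(0).round(4) if len(q) else '')
E
```

```text
t: 12.92
eef_pos: [0.4767, -0.2814, 0.3809]
tcp_rot: [-0.0, -0.071, 0.997, 0.0]
contact_force: [0.0, 0.2, -1.4]
gripper_width: 0.0192
t 12.92 tcp [ 0.4767 -0.2814  0.3809] tool-y yaw 98.13 F [ 0.   0.2 -1.4] w 0.0192 zdir [np.float64(-0.001), np.float64(0.001)]
bar 10027 c [ 474.6 -280.4] size [73.3 44.1] ang 28.0 zmed 0.2325
collar 365 c [ 470.5 -282.9] size [14.4 37.7] ang 7.4 zmed 0.1857
0.085 0   
0.11 22 [ 0.4821 -0.2844  0.1227] [ 0.4758 -0.2905  0.1133] [ 0.4842 -0.2773  0.1298]
0.13 26 [ 0.4814 -0.2857  0.1399] [ 0.4787 -0.291   0.1321] [ 0.4843 -0.2782  0.1496]
0.15 14 [ 0.4821 -0.2843  0.1544] [ 0.4776 -0.2906  0.1509] [ 0.4846 -0.2787  0.1615]
0.17 67 [ 0.4852 -0.2932  0.1863] [ 0.4681 -0.3019  0.1785] [ 0.4954 -0.2739  0.1898]
0.19 2 [ 0.4804 -0.2891  0.1912] [ 0.4793 -0.2896  0.1901] [ 0.4814 -0.2886  0.1923]
```

View pics/scene5.png

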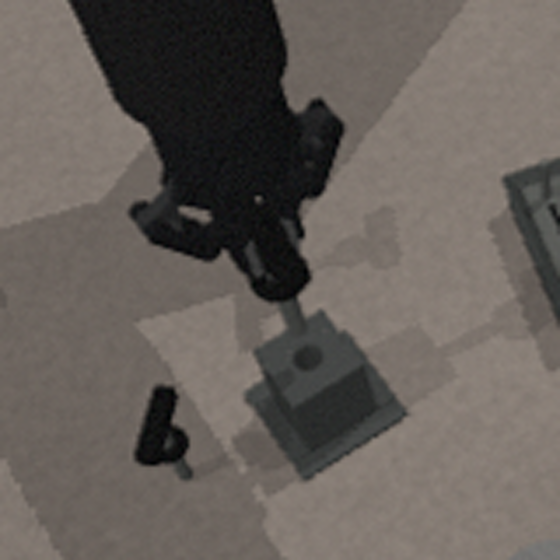

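View pics/wrist5.png

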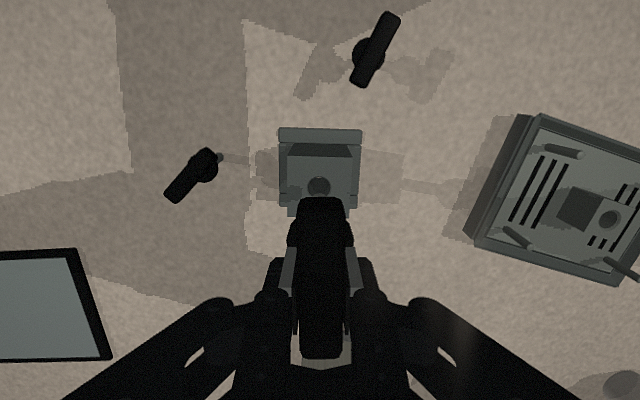

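The wrist view shows the stem held by its bar, which runs down the image from (320,197) to (320,357), with the stand hole clear at (319,187). I'll measure where the bar sits in the hand.

```bash
python3 - <<'E'
from tool import *
tool(); p=capture("wrist"); W=world(p); o=get_obs()
B=W[190:370,308:333].reshape(-1,3); B=B[(B[:,2]>.226)&(B[:,2]<.24)]
R=cv2.minAreaRect((B[:,:2]*1000).astype(np.float32)); print(R, np.median(B[:,2]))
C=W[195:260,270:370].reshape(-1,3); C=C[(C[:,2]>.183)&(C[:,2]<.192)]
# outer collar edge: fit circle radius 19 to hull of visible part
from scipy.optimize import least_squares
h=cv2.convexHull((C[:,:2]*1000).astype(np.float32))[:,0]; print(h.round(1).tolist())
f=least_squares(lambda c:np.maximum(np.hypot(*(h-c).T),18)-19,[476,-282],loss="soft_l1"); print(f.x)
E
```

```text
t 13.02 tcp [ 0.4766 -0.2814  0.3804] tool-y yaw 98.13 F [-0.5 -0.4 -1.4] w 0.0192 zdir [np.float64(-0.002), np.float64(0.001)]
((475.17218017578125, -281.8101806640625), (73.46197509765625, 10.975763320922852), 7.634535789489746) 0.23231440180376078
[[480.29998779296875, -299.5], [475.29998779296875, -265.1000061035156], [475.1000061035156, -264.0], [474.1000061035156, -263.70001220703125], [473.8999938964844, -263.70001220703125], [472.20001220703125, -264.0], [469.70001220703125, -264.3999938964844], [464.5, -266.8999938964844], [462.79998779296875, -268.29998779296875], [462.1000061035156, -269.0], [461.70001220703125, -269.79998779296875], [464.70001220703125, -297.3999938964844], [466.1000061035156, -298.20001220703125], [467.79998779296875, -299.20001220703125], [468.6000061035156, -299.70001220703125], [470.0, -300.0], [472.1000061035156, -300.29998779296875], [474.29998779296875, -300.70001220703125], [476.70001220703125, -301.1000061035156], [479.79998779296875, -300.0]]
[ 476.09921901 -282.15654702]
```

```bash
python3 -m jog '[[[0.01,0,0.02,0,0,0,0],[0.01,-0.001,0.036,0,0,0,0],[0.01,-0.001,0.036,0,0,0,0],[0.01,-0.001,0.036,0,0,0,0],[0.01,-0.001,0.036,0,0,0,0],[0.01,-0.001,0.036,0,0,0,0],[0.01,0,0.036,0,0,0,0],[0.01,0,0.025,0,0,0,0],[0.01,0,0.01,0,0,0,0],[0.01,0,0.0042,0,0,0,0]]]'
python3 -m jog '[[[0.01,0,0,0,0,0,0],[0.01,0,0,0,0,0,0],[0.01,0,0,0,0,0,0],[0.01,0,0,0,0,0,0],[0.01,0,0,-0.005,0,0,0],[0.01,0,0,-0.005,0,0,0],[0.01,0,0,-0.005,0,0,0],[0.01,0,0,-0.005,0,0,0],[0.01,0,0,0,0,0,0],[0.01,0,0,0,0,0,0]]]'
python3 - <<'E'
from tool import *
from scipy.optimize import least_squares
tool(); p=capture("wrist"); W=world(p); save(p,"wrist6.png")
B=W[190:370,308:333].reshape(-1,3); B=B[(B[:,2]>.206)&(B[:,2]<.22)]
print(cv2.minAreaRect((B[:,:2]*1000).astype(np.float32)), np.median(B[:,2]))
C=W[195:260,270:370].reshape(-1,3); C=C[(C[:,2]>.163)&(C[:,2]<.172)]
h=cv2.convexHull((C[:,:2]*1000).astype(np.float32))[:,0]
print(least_squares(lambda c:np.maximum(np.hypot(*(h-c).T),18)-19,[470,-7],loss="soft_l1").x)
c=(.4705,-.0068); rect(W,c,.035,.066,.08,"hub"); rect(W,c,.12,.073,.08,"prongs")
p=capture("scene"); W=world(p); save(p,"scene6.png",(240,110,380,230),5)
S=W.reshape(-1,3); S=S[(np.hypot(S[:,0]-.4705,S[:,1]+.0068)<.02)]
for a,b in((.09,.115),(.115,.14)):
    q=S[(S[:,2]>a)&(S[:,2]<b)]; print(a,len(q),q.min(0).round(4),q.max(0).round(4)) if len(q) else 0
E
```

```text
t: 13.9
eef_pos: [0.4719, -0.0047, 0.3812]
tcp_rot: [-0.0, -0.072, 0.997, -0.0]
contact_force: [-0.6, -0.3, -1.7]
gripper_width: 0.019
t: 14.73
eef_pos: [0.4719, -0.0064, 0.3612]
tcp_rot: [-0.0, -0.071, 0.997, -0.0]
contact_force: [1.0, 0.4, -0.7]
gripper_width: 0.0189
t 14.73 tcp [ 0.4719 -0.0064  0.3612] tool-y yaw 98.14 F [ 1.   0.4 -0.7] w 0.0189 zdir [np.float64(-0.001), np.float64(-0.0)]
((470.5325927734375, -6.984885215759277), (74.00468444824219, 10.99433422088623), 7.6373748779296875) 0.2131417191889321
[471.44586703  -7.33571888]
hub 972 c [469.9  -6.7] size [36.1 35.9] ang 81.4 zmed 0.0709
prongs 302 c [469.8  -6.9] size [135.7  99.2] ang 81.2 zmed 0.0757
0.09 28 [ 0.4679 -0.0168  0.0935] [ 0.4806 -0.0056  0.1143]
0.115 33 [ 0.469  -0.0171  0.1155] [ 0.4799 -0.0054  0.1398]
```

View pics/scene6.png

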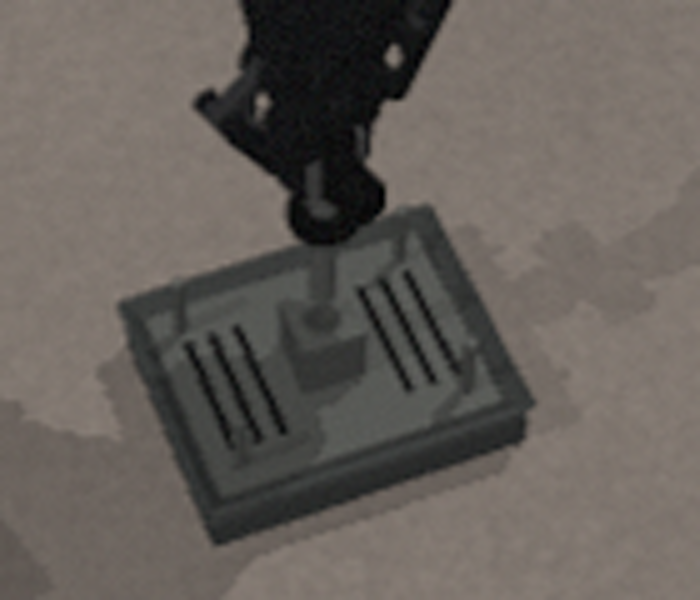

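The scene view shows the rod foot directly above the hub mouth at (320,320). Bar and collar fits put the stem within about 0.7 mm of the hub. Lower it while watching the force.

```bash
python3 -m jog '[[[0.01,-0.0005,0,-0.005,0,0,0],[0.01,0,0,-0.005,0,0,0],[0.01,0,0,-0.003,0,0,0],[0.01,0,0,-0.003,0,0,0],[0.01,0,0,-0.003,0,0,0],[0.01,0,0,-0.003,0,0,0],[0.01,0,0,-0.003,0,0,0],[0.01,0,0,-0.003,0,0,0],[0.01,0,0,-0.003,0,0,0],[0.01,0,0,0,0,0,0]]]'
python3 -c "
from tool import *
tool()"
```

```text
t: 15.67
eef_pos: [0.4713, -0.0064, 0.33]
tcp_rot: [-0.0, -0.071, 0.997, -0.0]
contact_force: [0.2, -0.5, -1.0]
gripper_width: 0.0188
t 15.67 tcp [ 0.4713 -0.0064  0.33  ] tool-y yaw 98.13 F [ 0.2 -0.5 -1. ] w 0.0188 zdir [np.float64(-0.001), np.float64(-0.0)]
```

```bash
python3 -m jog '[[[0.01,0,0,-0.005,0,0,0],[0.01,0,0,-0.005,0,0,0],[0.01,0,0,-0.005,0,0,0],[0.01,0,0,-0.005,0,0,0],[0.01,0,0,-0.005,0,0,0],[0.01,0,0,-0.005,0,0,0],[0.01,0,0,-0.005,0,0,0],[0.01,0,0,-0.005,0,0,0],[0.01,0,0,-0.005,0,0,0],[0.01,0,0,-0.004,0,0,0]]]'
python3 -c "
from tool import *
tool()"
```

```text
t: 16.5
eef_pos: [0.4714, -0.0064, 0.281]
tcp_rot: [-0.0, -0.071, 0.997, -0.0]
contact_force: [-0.0, -0.5, -1.0]
gripper_width: 0.019
t 16.5 tcp [ 0.4714 -0.0064  0.281 ] tool-y yaw 98.14 F [-0.  -0.5 -1. ] w 0.019 zdir [np.float64(-0.0), np.float64(-0.0)]
```

```bash
python3 -m jog '[[[0.01,0,0,-0.003,0,0,0],[0.01,0,0,-0.001,0,0,0],[0.01,0,0,-0.001,0,0,0],[0.01,0,0,-0.001,0,0,0],[0.01,0,0,0,0,0,0],[0.01,0,0,0,0,0,0],[0.01,0,0,0,0,0,0],[0.01,0,0,0,0,0,0],[0.01,0,0,0,0,0,0],[0.01,0,0,0,0,0,0]]]'
python3 -c "
from tool import *
tool()"
```

```text
t: 17.33
eef_pos: [0.4715, -0.0063, 0.2758]
tcp_rot: [0.0, -0.071, 0.997, 0.0]
contact_force: [-0.6, 0.4, -1.2]
gripper_width: 0.019
t 17.33 tcp [ 0.4715 -0.0063  0.2758] tool-y yaw 98.14 F [-0.6  0.4 -1.2] w 0.019 zdir [np.float64(0.0), np.float64(0.0)]
```

```bash
python3 -m jog '[[[0.01,0,0,-0.001,0,0,0],[0.01,0,0,0,0,0,0],[0.01,0,0,-0.001,0,0,0],[0.01,0,0,0,0,0,0],[0.01,0,0,0,0,0,0],[0.01,0,0,0,0,0,0],[0.01,0,0,0,0,0,0],[0.01,0,0,0,0,0,0],[0.01,0,0,0,0,0,0],[0.01,0,0,0,0,0,0]]]'
python3 -c "
from tool import *
tool()"
```

```text
t: 18.17
eef_pos: [0.4715, -0.0064, 0.2742]
tcp_rot: [0.0, -0.071, 0.997, -0.0]
contact_force: [-2.7, -0.6, 5.0]
gripper_width: 0.0191
t 18.17 tcp [ 0.4715 -0.0064  0.2742] tool-y yaw 98.16 F [-2.7 -0.6  5. ] w 0.0191 zdir [np.float64(0.0), np.float64(-0.0)]
```

The collar is on the hub: +5 N at TCP z 0.2742, where 0.274 was expected. Release, rise and check.

```bash
python3 -m jog '[[[0.03,0,0,0,0,0,0],[0.04,0,0,0,0,0,0],[0.06,0,0,0,0,0,0],[0.085,0,0,0,0,0,0],[0.085,0,0,0.005,0,0,0],[0.085,0,0,0.02,0,0,0],[0.085,0,0,0.03,0,0,0],[0.085,0,0,0.03,0,0,0],[0.085,0,0,0.02,0,0,0],[0.085,0,0,0,0,0,0]]]'
python3 -m jog '[[[0.085,0,0,0,0,0,0],[0.085,0,0,0,0,0,0],[0.085,0,0,0,0,0,0],[0.085,0,0,0,0,0,0],[0.085,0,0,0,0,0,0],[0.085,0,0,0,0,0,0],[0.085,0,0,0,0,0,0],[0.085,0,0,0,0,0,0],[0.085,0,0,0,0,0,0],[0.085,0,0,0,0,0,0]]]'
python3 - <<'E'
from tool import *
tool(); p=capture("wrist"); W=world(p); save(p,"wrist7.png"); c=(.4705,-.0068)
rect(W,c,.05,.118,.14,"bar"); rect(W,c,.12,.073,.0765,"prongs"); rect(W,c,.14,.0365,.045,"rim"); rect(W,c,.03,.076,.085,"collar")
B=W.reshape(-1,3);B=B[(np.hypot(B[:,0]-.4705,B[:,1]+.0068)<.042)&(B[:,2]>.118)&(B[:,2]<.14)]
print("bar slope",np.linalg.lstsq(np.c_[B[:,:2],np.ones(len(B))],B[:,2],rcond=None)[0].round(3))
E
```

```text
t: 19.0
eef_pos: [0.4726, -0.0062, 0.3837]
tcp_rot: [0.004, -0.071, 0.997, 0.001]
contact_force: [1.1, 0.2, 0.5]
gripper_width: 0.085
t: 19.83
eef_pos: [0.4715, -0.0063, 0.3787]
tcp_rot: [-0.0, -0.071, 0.997, -0.0]
contact_force: [0.1, -0.0, -1.0]
gripper_width: 0.0851
t 19.83 tcp [ 0.4715 -0.0063  0.3787] tool-y yaw 98.14 F [ 0.1 -0.  -1. ] w 0.0851 zdir [np.float64(-0.0), np.float64(-0.0)]
bar 2604 c [470.8  -7.4] size [73.9 19.9] ang 8.6 zmed 0.1257
prongs 246 c [470.   -6.8] size [135.7  99.8] ang 81.2 zmed 0.0754
rim 3663 c [470.7  -6.6] size [187.  146.9] ang 81.1 zmed 0.038
collar 353 c [471.2  -7.4] size [27.9 36.9] ang 11.0 zmed 0.079
bar slope [0.007 0.005 0.122]
```

View pics/wrist7.png

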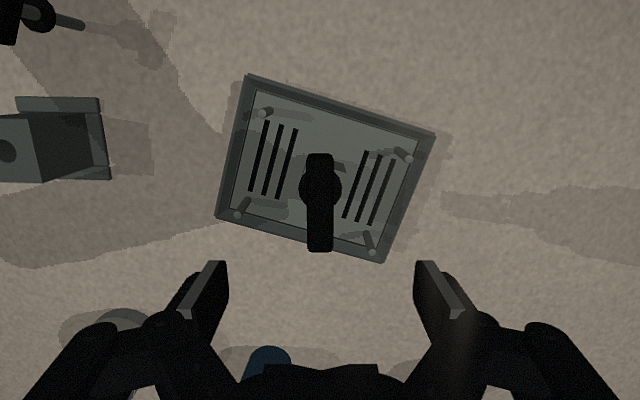

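The wrist view shows the stem upright at (320,190) in the seated grid, and nothing touching the gripper. The bar top reads 126 mm (127 expected) and is level within 0.01 rad. Hand in.

```bash
python3 -c "
from workcell import close_job
print(close_job())"
```

```text
the job is handed in; nothing more can be done
None
```

The drying rack is back together and the job is handed in, at about 20 s on the robot's clock (limit 56 s). I laid the grid inside the base rim. Then I took the largest stem (74 mm bar) from its stand and lowered it through the hub until the collar touched, at about 5 N.

**Last checks:**
- **Grid:** its centre is within about 0.7 mm of the rim's, it is square to about 0.1°, and its heights match a flat, seated grid.
- **Stem:** its axis is within about 1 mm of the hole and the bar is level within 0.01 rad. The bar top reads 126 mm against 127 mm expected, which puts the rod end about 1–2 mm above the counter.
- **Gripper:** it was open and clear, with no contact force.

**Disagreements and gaps:**
- **Camera differences:** the wrist and top cameras differed by 1–2 mm, within the stated calibration.
- **Failed check:** one top-view check of the seated grid was useless because the arm blocked the view, so I relied on the wrist camera.
- **Bystanders:** I did not measure the bottle, tin and cup again at the end. The arm did not go near them.

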